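Fit the bending fork to the bender and line it up

TASK

Take the two-pin bending fork out of the wooden stand, feel its flat tang into the slot of the rod bender's turntable as the turntable stands, and seat it fully home, gently, without leaning or wrenching hard on it. Then, with the fork seated, turn it and the turntable, either way, until the gap between its two pins is in line with the gap between the guide rollers, ready for a rod to be fed, and let go. Leave the other two bending heads, the file, the pliers and the handle bar where they are.

Things in the scene. Friction and masses are not known exactly. Their poses are not given: they have to be found in the camera images.
- fork: Steel two-pin bending head, about 360 g, the only head in the stand with two pins. Origin at the centre of its flange's underside (the seating face), z up, x through both pins; half a turn about z changes nothing. Flange 48 x 30 mm (x, y), 5 mm thick. Starts upright in one hole of the stand, flange on the stand's top, its x axis within 0.35 rad of the stand's x axis.
- fork_grip (a point): Point on the fork's axis 28 mm above the flange's underside, at a good height to grip: the block is 40 mm (x) by 22 mm (y), z = 5 to 36 mm, gripped across its two long faces 22 mm apart (fingers closing along the fork's y). Above the block stand two 12 mm pins, at x = -13 and +13 mm, tops at z = 58 mm, with a 14 mm gap.
- tang_tip (a point): Lowest point of the fork's flat tang, on the fork's axis, 32 mm below the flange's underside. The tang is 30 mm along the fork's x by 10 mm along y; its last 2.5 mm taper to 28.6 x 8.6 mm. Rubbed sideways in a long search, the fork can creep by a millimetre or two in the fingers. When it is seated, a side force at the grip wedges the tang in the slot with several times that force.
- stand: Fixed wooden block, 80 x 285 mm (x, y), 42 mm high, origin at the centre of its underside. Three round 35 mm holes right through it, along its y axis at -95, 0 and 95 mm, hold the fork, the mandrel and the cone in any order, their shanks loose in them.
- bender: Rod bender bolted to the bench: base plate 170 x 235 mm, a round pedestal, a turntable 116 mm across, and a guide column on its -y side. Origin on the turntable's axis at bench level, z up. Rods are fed along the bender's y axis, so the fork is in line when its x axis lies along the bender's x axis, either way round.
- rollers (a point): Midway between the two upright guide rollers on the bender's guide column, 120 mm from the turntable's axis along the bender's -y. The rollers are 16 mm thick, at x = -15 and +15 mm; their caps reach 138 mm above the bench.
- slot (a point): Centre of the slot's mouth, on the turntable's axis, 76 mm above the bench, level with the 64 mm square insert on which the fork's flange comes to rest. The slot is a rectangular hole 31.4 x 11.4 mm, 36 mm deep, with sharp edges. This point's axes are the bender's, not the slot's: the slot turns with the turntable, whose angle is not reported (see turntable_axis).
- turntable_axis (a point): Point on the turntable's axis, fixed axes as the bender's. The slot's long axis starts 0.4 to 2.0 rad counter-clockwise, seen from above, of the bender's x axis; a 22 mm handle socket sticks out along it, to 103 mm from the axis. The table turns either way without a stop, with 0.15 N m of drag, and stays where left; a tang turned on it at a push of 5 to 10 N does not drag it along.
- mandrel: Another bending head, in the stand: round flange 44 mm, a 30 mm drum 30 mm high with one 14 mm pin. Origin at the centre of its flange's underside. To be left.
- cone: Another bending head, in the stand: round flange 44 mm with a steel cone 50 mm high. Origin at the centre of its flange's underside. To be left.
- bar: The bender's handle, a 340 mm long, 15 mm steel bar with a rubber grip, lying on the bench on the robot's right. To be left.
- pliers: Pliers, 180 mm long, lying on the bench on the robot's left. To be left.
- file: Flat file with a wooden handle, 315 mm long, 22 mm high, lying along x between the stand and the bender. To be left.
Not all that is in view belongs to the job. What is shaped like the fork but purple or red is not meant.

How it is judged:
On the way, in this order (a step that is already met when the one before it is completed fails the run):
1. the fork's tang is in the turntable's slot and its flange is fully home on the insert (horizontal distance between fork and slot below 0.003 m and z of fork in the frame of slot below 0.002 m and angle between fork's own z axis and vertical below 0.04 rad), for 0.2 s.
2. the seated fork is turned in line with the guide rollers (z of fork in the frame of slot below 0.0025 m and angle between the x axis of fork and the x axis of bender, either way round below 0.09 rad), for 0.2 s.
At the end, for the whole second after the job is handed in: The fork sits upright (within 0.04 rad) in the turntable's slot, centred within 3 mm, its flange within 2 mm of the insert's top; its x axis lies within 0.09 rad (5 degrees) of the bender's x axis, either way round; it is let go of and at rest (all of step 1 and angle between the x axis of fork and the x axis of bender, either way round below 0.09 rad and linear speed of fork below 0.01 m/s and contact force between the fingers and fork below 0.1 N); the robot touches nothing.
It fails at once if the fork is pressed or wrenched against the bender with more than 60 N (contact force between fork and bender above 60 N).
It fails at once if another bending head, the file, the pliers or the handle bar is shifted by more than 20 mm (distance of any of mandrel, cone, bar, pliers, file from where it was at the start of the episode above 0.02 m).
It also fails if it takes over 72 s, if anything falls off the work surface, if the arm or the gripper's body presses on something with over 40 N, if the wrist force passes 120 N, or if a joint passes its speed limit or range.

ROBOT

A 6-joint arm with a two-finger parallel gripper is mounted at the origin on the work surface. World frame = base frame: x ahead of the robot, y to its left, z up, the work surface at z = 0. Lengths are in m, angles in rad, forces in N, time in s.
With the tool pointing down it reaches from about 0.35 to 0.725 m from the base axis. Payload 6 kg.
Tool frame: the origin (TCP) lies on the centre line of the jaws, within the pads' length; the fingertips stand 17 mm ahead of it and the grasp point (between the pads) lies 2 mm behind it; x points along the fingers, z is the direction in which the jaws open and shut, and the axes are right-handed (so a half turn about x gives the same grasp; the last joint's range is limited). The gripper opens to 85 mm and grips with 20 to 120 N. Pads are 22 mm wide; open, the fingers measure 114 mm over their backs; the gripper's body (76 mm by 85 mm) begins 54 mm behind the grasp point. The pads swing forward as they close: fully open they stand 13 mm farther back than shut.
Start: joints at [1.683, 0.04, 0.085, 0, -1.615, -0.334], TCP at [0.132, 0.585, 0.248] pointing down, gripper open.
Joint ranges: [-2.56, 2.56], [-1.29, 2.01], [-1.08, 1.49], [-3.29, 1.98], [-2.81, -0.18], [-2.99, 2.99]. Speed limits (rad/s): [2.57, 2.57, 3.01, 3.14, 3.14, 3.14].

INTERFACE

Orientations are given as a 3x3 rotation matrix whose columns are the frame's x, y, z axes.
In Python, from rig import readout, optics, close_job gives the robot as it stands.
- The arm moves only by the tool step_arm, never from a script. Its argument "commands" is one flat list of numbers, 4 for each row, row after row: the shift along the tool's x, y, z in mm, then the turn about the tool's x in rad. A call has 1 to 5 rows; each row shifts and turns the commanded pose from where the row before left it, along the tool's axes as they then stand; what a row does not reach is not made up. A row lasts 1/8 s, in which the tool goes at most 62.5 mm and 10.7 degrees, less where a joint would pass 70% of its speed; a pose out of reach is approached as far as the arm can. A call with a gripper value outside its range is refused whole. "grip" is the closure, from -1 (fully open) to 1 (shut), set as the call begins (left out, the last holds). The fingers move at their own pace and stop on an object; "grip_force" is the grip in N (left out, the last holds). Time passes only in rows, so rows that do not move let the fingers close. It gives the time, the measured TCP pose, the force and the opening at its end, in the units of the state.
- readout.read_state(): the state, without advancing time (a new reading comes with each control period).
- optics.camera(name): name is "scene" or "top" or "wrist"; returns the picture (384x512x3 uint8, red, green, blue); there is no depth.
- optics.get_calibration(name): a dict with "fx", "fy", "cx", "cy" (pixels), "world_from_camera" (4x4, takes a point from camera to world coordinates); the wrist camera has in their place "mount" (4x4, takes a point from camera to tool coordinates, whose origin is the TCP and whose axes are the tool frame's). Camera axes: x right, y down, z forward; pixel columns grow to the right and rows downward; lengths in m; the calibration is good to about 2 mm. A picture is of the moment at which its call begins: read the wrist's pose just before it. get_calibration takes no time and is no camera call.
- close_job(): hands the job in, once; it reports no verdict.
The state is a dict: "time": time; "joint_pos": joint angles; "qd": joint speeds; "joint_efforts": joint torques, N m; "position": TCP position; "tcp_rot": TCP orientation; "ft_force": force on the tool from outside, world axes, zero at the start; "moment": the same for the moment, N m; "width": finger opening in m.
Only numpy, scipy, OpenCV 4.12 (cv2) and the standard library are available. Lean on these libraries where they do the work, as an engineer would, in place of code of your own. Each camera call takes 0.05 s, during which the arm holds its last target.

## Working session

There is one attempt and no reset: what is moved stays moved. The work goes in short steps, Python scripts to look and compute and a tool call to move; the robot and the scene stay as the last step left them, time stands still between calls to the robot, and variables do not carry over. Pictures are saved under pics/ and viewed, and the job is handed in when it is done.

Besides the shell and the picture viewer there is one more tool, called after "Emit:" by a JSON object that holds its "api" and its "payload", one argument or row to a line. step_arm: Moves the arm, as the interface text tells. Its arguments: {"type":"object","properties":{"commands":{"type":"array"},"grip":{"type":"number"},"grip_force":{"type":"number"}},"required":["commands"]}

```bash
ls; mkdir -p pics
python3 - <<'E'
from rig import readout, optics
import cv2
s=readout.read_state(); print(s)
for n in ["scene","top","wrist"]:
    im=optics.camera(n); cv2.imwrite(f"pics/{n}0.png",im[:,:,::-1]); print(n,optics.get_calibration(n))
E
```

```text
pics
{'time': 0.0, 'joint_pos': array([ 1.68270969e+00,  4.08429900e-02,  8.37879921e-02, -4.80245253e-04,
       -1.61551806e+00, -3.33688194e-01]), 'qd': array([ 9.18003012e-04,  7.94450408e-04, -7.12187124e-04, -7.01888391e-04,
       -7.21003451e-05,  1.30587442e-03]), 'joint_efforts': array([-5.63311028e-05, -3.68201923e+01,  3.47418308e+01,  6.93220004e+00,
       -5.32930004e-03, -2.02464818e-06]), 'position': array([0.13183138, 0.58502094, 0.24724537]), 'tcp_rot': array([[-2.78338224e-04,  9.75513239e-01, -2.19940543e-01],
       [-1.81919980e-03, -2.19940681e-01, -9.75511552e-01],
       [-9.99998307e-01,  1.28593638e-04,  1.83587139e-03]]), 'ft_force': array([-0.35108795, -0.28723911, -0.00348626]), 'moment': array([-0.01425141,  0.00597326, -0.00442848]), 'width': 0.0854159008693936}
scene {'fx': 478.7610883277621, 'fy': 478.7610883277621, 'cx': 250.86972384419377, 'cy': 189.2336496209369, 'world_from_camera': array([[-0.1395682 ,  0.74617736, -0.65095319,  1.26970518],
       [ 0.99013493,  0.11338974, -0.0823139 ,  0.07836929],
       [ 0.01239065, -0.6560199 , -0.754641
[... 216 characters left out ...]
([[-0.01327184, -0.99797079,  0.06227492,  0.40823958],
       [-0.99976999,  0.01429353,  0.01598937, -0.02849644],
       [-0.01684705, -0.06204839, -0.99793095,  1.25859006],
       [ 0.        ,  0.        ,  0.        ,  1.        ]])}
wrist {'fx': 337.4081120845338, 'fy': 337.4081120845338, 'cx': 252.27324769207826, 'cy': 190.22025383620564, 'mount': array([[ 6.12164380e-04, -3.24002703e-01,  9.46055957e-01,
        -1.24576695e-01],
       [-5.94897231e-04, -9.46056085e-01, -3.24002362e-01,
         8.44166759e-02],
       [ 9.99999636e-01, -3.64463365e-04, -7.71890147e-04,
        -1.25379464e-04],
       [ 0.00000000e+00,  0.00000000e+00,  0.00000000e+00,
         1.00000000e+00]])}
```

View pics/scene0.png

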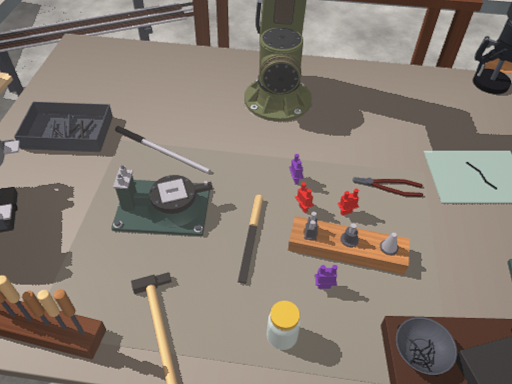

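View pics/top0.png

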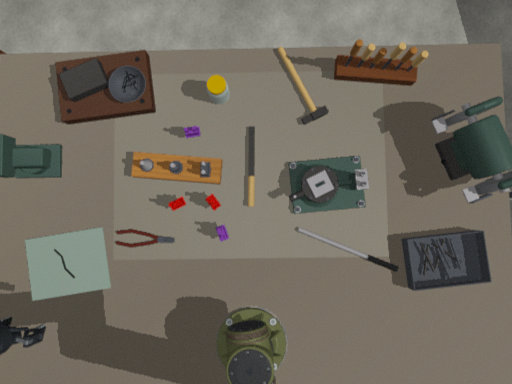

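View pics/wrist0.png

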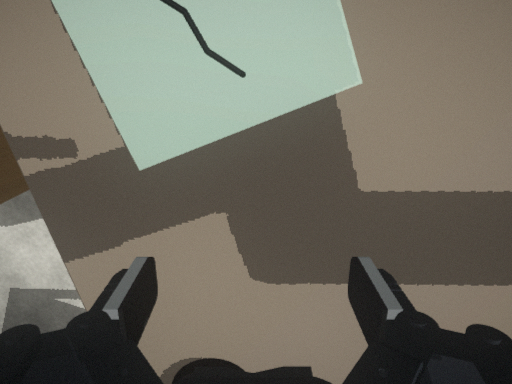

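The stand is at (177,168) in the top view and (350,243) in the scene view. The bender is at (322,184) in the top view and (170,195) in the scene view. The red and purple pieces are decoys. I'll enlarge the stand and bender next.

Run:
```python
import cv2,numpy as np
t=cv2.imread("pics/top0.png"); s=cv2.imread("pics/scene0.png")
a=cv2.resize(t[140:200,120:240],None,fx=6,fy=6,interpolation=cv2.INTER_CUBIC)
b=cv2.resize(t[145:225,280:380],None,fx=6,fy=6,interpolation=cv2.INTER_CUBIC)
c=cv2.resize(s[200:280,280:420],None,fx=5,fy=5,interpolation=cv2.INTER_CUBIC)
d=cv2.resize(s[155:240,105:225],None,fx=6,fy=6,interpolation=cv2.INTER_CUBIC)
for n,i in zip("abcd",[a,b,c,d]): cv2.imwrite(f"pics/crop_{n}.png",i)
```

```text
(no output)
```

View pics/crop_a.png

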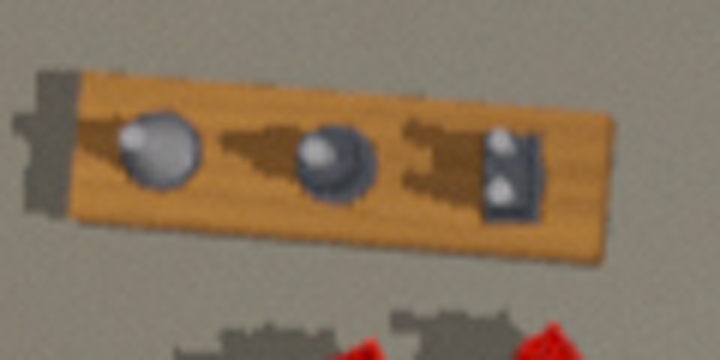

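View pics/crop_b.png

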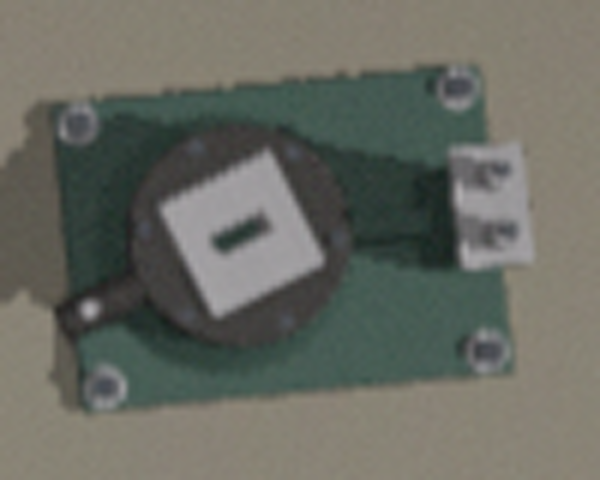

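View pics/crop_c.png

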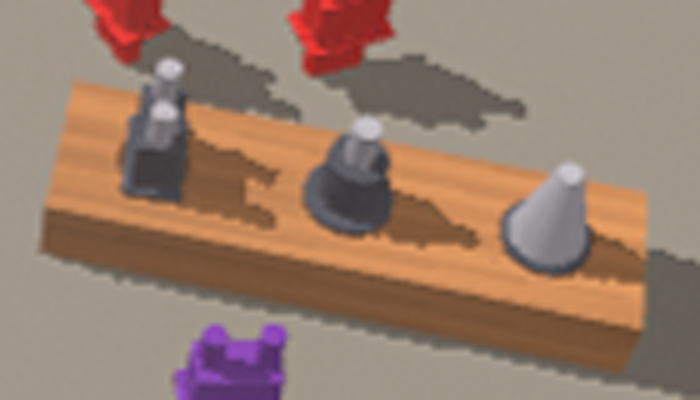

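View pics/crop_d.png

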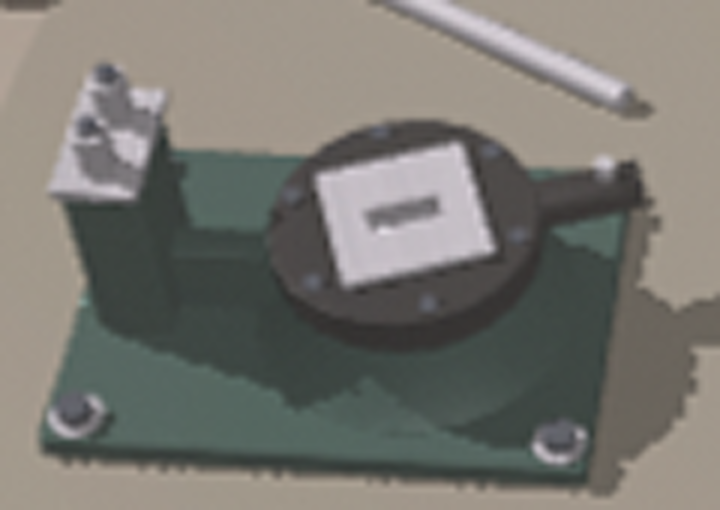

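```bash
cat > h.py <<'E'
import numpy as np,cv2
from rig import readout,optics
def ray(name,uv,s=None):
    c=optics.get_calibration(name)
    if name=="wrist":
        T=np.eye(4);T[:3,:3]=s["tcp_rot"];T[:3,3]=s["position"];W=T@c["mount"]
    else: W=c["world_from_camera"]
    d=W[:3,:3]@np.array([(uv[0]-c["cx"])/c["fx"],(uv[1]-c["cy"])/c["fy"],1.]);return W[:3,3],d
def onz(name,uv,z,s=None):
    o,d=ray(name,uv,s);return o+d*(z-o[2])/d[2]
def proj(name,p,s=None):
    c=optics.get_calibration(name)
    if name=="wrist":
        T=np.eye(4);T[:3,:3]=s["tcp_rot"];T[:3,3]=s["position"];W=T@c["mount"]
    else: W=c["world_from_camera"]
    q=np.linalg.inv(W)@np.append(p,1);return np.array([c["cx"]+c["fx"]*q[0]/q[2],c["cy"]+c["fy"]*q[1]/q[2]])
E
python3 - <<'E'
from h import *
def ca(x,y): return (120+(x+.5)/6-.5,140+(y+.5)/6-.5)
def cb(x,y): return (280+(x+.5)/6-.5,145+(y+.5)/6-.5)
np.set_printoptions(precision=4,suppress=True)
print("stand corners",[onz("top",ca(*p),0.042) for p in [(80,72),(613,118),(603,262),(70,220)]])
p=[onz("top",ca(*p),0.1) for p in [(500,140),(500,189)]];print("pins",p,(p[0]+p[1])/2)
print("block/flange ctr",onz("top",ca(513,178),0.065))
ins=[onz("top",cb(*p),0.076) for p in [(158,210),(268,150),(326,262),(216,320)]];print("insert",ins,np.mean(ins,0))
print([np.linalg.norm(ins[i]-ins[i-1]) for i in range(4)])
sl=[onz("top",cb(*p),0.076) for p in [(212,245),(268,218)]];print("slot ends",sl,(sl[0]+sl[1])/2)
pl=[onz("top",cb(*p),0.01) for p in [(78,124),(458,88),(486,350),(104,386)]];print("bolts",pl,np.mean(pl,0))
pr=[onz("top",cb(*p),0.138) for p in [(503,172),(503,232)]];print("rollers",pr)
print("sock",onz("top",cb(90,308),0.07))
print(onz("top",(68,264),0))
E
```

```text
stand corners [array([0.6177, 0.3722, 0.042 ]), array([0.5882, 0.0849, 0.042 ]), array([0.5109, 0.0909, 0.042 ]), array([0.5377, 0.3771, 0.042 ])]
pins [array([0.5692, 0.1374, 0.1   ]), array([0.5441, 0.1375, 0.1   ])] [0.5566 0.1374 0.1   ]
block/flange ctr [0.5539 0.1356 0.065 ]
insert [array([ 0.5155, -0.1793,  0.076 ]), array([ 0.5458, -0.2368,  0.076 ]), array([ 0.4873, -0.2652,  0.076 ]), array([ 0.4581, -0.2079,  0.076 ])] [ 0.5017 -0.2223  0.076 ]
[np.float64(0.06407801223571864), np.float64(0.0650133239745814), np.float64(0.06505260072774693), np.float64(0.06429102425820384)]
slot ends [array([ 0.4969, -0.2067,  0.076 ]), array([ 0.5105, -0.2359,  0.076 ])] [ 0.5037 -0.2213  0.076 ]
bolts [array([ 0.5694, -0.1451,  0.01  ]), array([ 0.586 , -0.3528,  0.01  ]), array([ 0.4426, -0.3637,  0.01  ]), array([ 0.4259, -0.1563,  0.01  ])] [ 0.506  -0.2545  0.01  ]
rollers [array([ 0.526 , -0.3403,  0.138 ]), array([ 0.4966, -0.3393,  0.138 ])]
sock [ 0.4655 -0.1437  0.07  ]
[0.255  0.5987 0.    ]
```

Candidates for the fork: the dark steel two-pin piece in the stand at top (205,170) / scene (312,225), plus lookalikes in red at top (177,203) and (213,202) and in purple at top (192,131) and (222,233). Only the steel one is in the stand, has two pins and isn't coloured, so that is the fork. The crops confirm it. Next I'll move above it for a close look.

Emit:
{"api": "step_arm", "payload": {
  "commands": [0,0,0,-0.11,0,0,0,-0.11,5,42,44,0,5,42,44,0,5,42,44,0],
  "grip": -1
}}

```text
time: 0.78
position: [0.2586, 0.4516, 0.2328]
tcp_rot: [[-0.0, 1.0, -0.001], [-0.0, -0.001, -1.0], [-1.0, -0.0, 0.0]]
ft_force: [1.2, 0.8, 0.3]
width: 0.0849
```

Emit:
{"api": "step_arm", "payload": {
  "commands": [5,42,44,0,5,42,44,0,5,42,44,0,5,42,44,0,5,42,44,0]
}}

```text
time: 1.4
position: [0.4683, 0.231, 0.2081]
tcp_rot: [[0.0, 1.0, -0.002], [0.0, -0.002, -1.0], [-1.0, 0.0, -0.0]]
ft_force: [1.2, 0.9, 0.5]
width: 0.0855
```

Emit:
{"api": "step_arm", "payload": {
  "commands": [5,42,44,0,2,20,20,0,0,0,0,0,0,0,0,0]
}}

```text
time: 1.9
position: [0.5289, 0.1689, 0.2011]
tcp_rot: [[-0.0, 1.0, -0.002], [-0.0, -0.002, -1.0], [-1.0, -0.0, 0.0]]
ft_force: [-0.4, 0.3, 0.0]
width: 0.0852
```

Run:
```python
from h import *
s=readout.read_state(); print(s["time"],s["position"],s["tcp_rot"],s["joint_pos"],s["ft_force"])
im=optics.camera("wrist"); cv2.imwrite("pics/w1.png",im[:,:,::-1])
```

```text
1.9 [0.52887376 0.168864   0.20113759] [[-3.87603509e-04  9.99998283e-01 -1.81206862e-03]
 [-1.13785390e-04 -1.81211285e-03 -9.99998352e-01]
 [-9.99999918e-01 -3.87396683e-04  1.14487575e-04]] [ 6.70743282e-01 -7.90866750e-02 -1.18238194e-01 -1.51901381e-04
 -1.53201917e+00  8.98246870e-01] [-0.39730174  0.30020355  0.02385467]
```

View pics/w1.png

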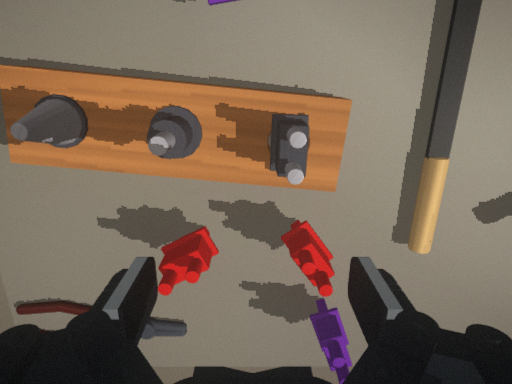

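The fork is in the wrist view with its pin tops at about (298,139) and (296,176). The stand holds the mandrel at (165,140) and the cone at (40,125). I'll measure the pin tops and flange precisely.

Run:
```python
from h import *
np.set_printoptions(precision=4,suppress=True)
s=readout.read_state()
im=cv2.imread("pics/w1.png")
cv2.imwrite("pics/w1c.png",cv2.resize(im[100:200,250:350],None,fx=6,fy=6,interpolation=cv2.INTER_CUBIC))
g=cv2.cvtColor(im,cv2.COLOR_BGR2HSV)
m=((g[...,2]>135)&(g[...,1]<45)).astype(np.uint8); m[:120]=0;m[190:]=0;m[:,:270]=0;m[:,315:]=0
n,l,st,ce=cv2.connectedComponentsWithStats(m)
for i in range(1,n):
    if st[i,4]>40: print(st[i],ce[i],onz("wrist",ce[i],0.1,s))
print(proj("wrist",[0.556,.1374,.1],s))
# stand corners in wrist
```

```text
[290 132  17  16 217] [297.8664 139.47  ] [0.5719 0.1386 0.1   ]
[288 169  16  15 195] [295.2359 176.2462] [0.5461 0.1394 0.1   ]
[298.67   162.4704]
```

View pics/w1c.png

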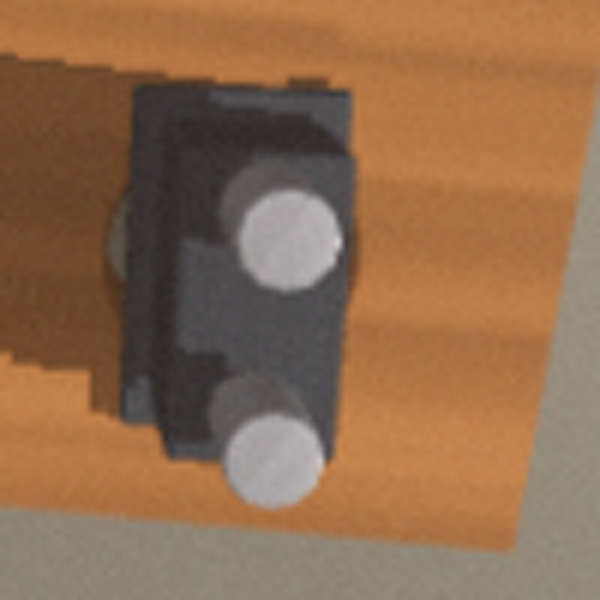

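Emit:
{"api": "step_arm", "payload": {
  "commands": [0,30,30,0.03,30,0,0,0,30,0,0,0,30,0,0,0,0,0,0,0]
}}

```text
time: 2.58
position: [0.5574, 0.139, 0.1091]
tcp_rot: [[-0.004, 1.0, -0.03], [-0.002, -0.03, -1.0], [-1.0, -0.004, 0.002]]
ft_force: [-0.8, 0.2, 0.7]
width: 0.0856
```

Run:
```python
from h import *
np.set_printoptions(precision=4,suppress=True)
s=readout.read_state(); print(s["time"],s["position"],s["tcp_rot"][:,2],s["ft_force"])
im=optics.camera("wrist"); cv2.imwrite("pics/w2.png",im[:,:,::-1])
print(proj("wrist",[.572,.1386,.1],s),proj("wrist",[.546,.1394,.1],s))
```

```text
2.575 [0.5574 0.139  0.1091] [-0.0303 -0.9995  0.0019] [-0.8115  0.2082  0.6515]
[252.2448 241.6933] [252.2518 291.5502]
```

View pics/w2.png

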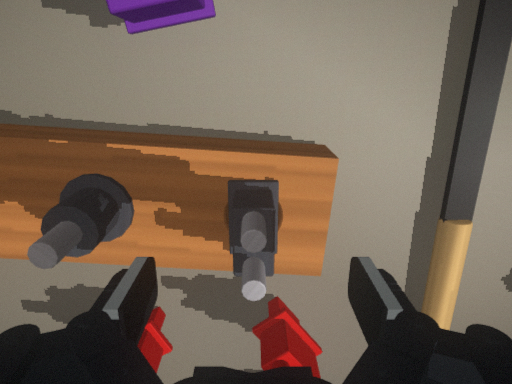

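Run:
```python
import cv2
im=cv2.imread("pics/w2.png")
cv2.imwrite("pics/w2c.png",cv2.convertScaleAbs(cv2.resize(im[170:310,200:310],None,fx=5,fy=5,interpolation=cv2.INTER_CUBIC),alpha=1.5))
```

```text
(no output)
```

View pics/w2c.png

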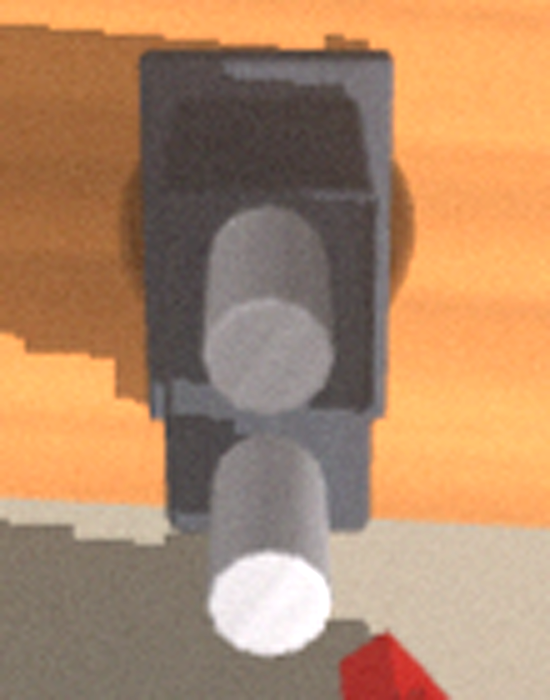

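Emit:
{"api": "step_arm", "payload": {
  "commands": [20,1.5,0.7,0,20,0,0,0,0,0,0,0,0,0,0,0]
}}

```text
time: 3.12
position: [0.5609, 0.1377, 0.0717]
tcp_rot: [[0.0, 0.999, -0.032], [-0.0, -0.032, -0.999], [-1.0, 0.001, 0.0]]
ft_force: [0.6, -0.1, 0.6]
width: 0.0855
```

Emit:
{"api": "step_arm", "payload": {
  "commands": [0,0,0,0,0,0,0,0,0,0,0,0,0,0,0,0],
  "grip": 1,
  "grip_force": 70
}}

```text
time: 3.62
position: [0.5609, 0.1379, 0.0718]
tcp_rot: [[0.001, 0.999, -0.032], [0.0, -0.032, -0.999], [-1.0, 0.001, -0.0]]
ft_force: [0.5, -0.5, 2.3]
width: 0.0207
```

Emit:
{"api": "step_arm", "payload": {
  "commands": [-15,0,0,0,-25,0,0,0,-30,0,0,0,-35,0,0,0,-35,0,0,0]
}}

```text
time: 4.25
position: [0.5602, 0.1376, 0.2125]
tcp_rot: [[-0.001, 0.999, -0.032], [-0.0, -0.032, -0.999], [-1.0, -0.001, 0.0]]
ft_force: [0.8, 0.1, -4.2]
width: 0.0206
```

Run:
```python
from h import *
np.set_printoptions(precision=4,suppress=True)
s=readout.read_state(); print(s["time"],s["position"],s["tcp_rot"][:,2],s["ft_force"],s["width"])
im=optics.camera("wrist"); cv2.imwrite("pics/w3.png",im[:,:,::-1])
```

```text
4.25 [0.5602 0.1376 0.2125] [-0.0318 -0.9995  0.0003] [ 0.7916  0.123  -4.2326] 0.02061962647523593
```

View pics/w3.png

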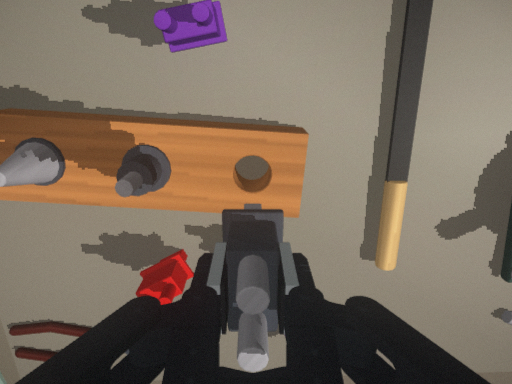

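The fork is held: its hole at (252,175) is empty, and its flange is between the pads at (253,260). I'm carrying it to the bender.

Emit:
{"api": "step_arm", "payload": {
  "commands": [0,-5.7,45,0,0,-5.7,45,0,0,-5.7,45,0,0,-5.7,45,0,0,-5.7,45,0]
}}

```text
time: 4.92
position: [0.5243, -0.0875, 0.2113]
tcp_rot: [[-0.0, 1.0, -0.032], [0.0, -0.032, -1.0], [-1.0, -0.0, -0.0]]
ft_force: [-0.2, -0.4, -3.3]
width: 0.021
```

Emit:
{"api": "step_arm", "payload": {
  "commands": [0,-5.7,45,0,0,-5.7,45,0,0,-5.7,45,0,0,0,0,0.13,0,0,0,0.13]
}}

```text
time: 5.55
position: [0.503, -0.2212, 0.211]
tcp_rot: [[-0.001, 0.956, -0.293], [0.0, -0.293, -0.956], [-1.0, -0.001, -0.0]]
ft_force: [-0.4, 0.2, -4.0]
width: 0.0205
```

Emit:
{"api": "step_arm", "payload": {
  "commands": [0,0,0,0.15,0,0,0,0.15,0,0,0,0.15,0,0,0,0.15,0,0,0,0.15]
}}

```text
time: 6.18
position: [0.5033, -0.2204, 0.2112]
tcp_rot: [[-0.001, 0.5, -0.866], [0.0, -0.866, -0.5], [-1.0, -0.001, 0.001]]
ft_force: [-0.3, 1.0, -3.3]
width: 0.0206
```

Emit:
{"api": "step_arm", "payload": {
  "commands": [0,0,0,0.07,0,0,0,0,0,0,0,0,0,0,0,0]
}}

```text
time: 6.68
position: [0.5036, -0.2206, 0.2113]
tcp_rot: [[-0.0, 0.444, -0.896], [-0.0, -0.896, -0.444], [-1.0, 0.0, 0.0]]
ft_force: [-0.1, 0.1, -3.9]
width: 0.0207
```

Run:
```python
from h import *
np.set_printoptions(precision=4,suppress=True)
s=readout.read_state(); print(s["time"],s["position"],s["tcp_rot"],s["ft_force"],s["width"],s["joint_pos"])
im=optics.camera("wrist"); cv2.imwrite("pics/w4.png",im[:,:,::-1])
```

```text
6.675 [ 0.5036 -0.2206  0.2113] [[-0.0001  0.4437 -0.8962]
 [-0.0001 -0.8962 -0.4437]
 [-1.      0.      0.0001]] [-0.1337  0.1494 -3.8575] 0.020719658838314964 [-0.0473 -0.0947 -0.1145  0.0001 -1.5511  0.5071]
```

View pics/w4.png

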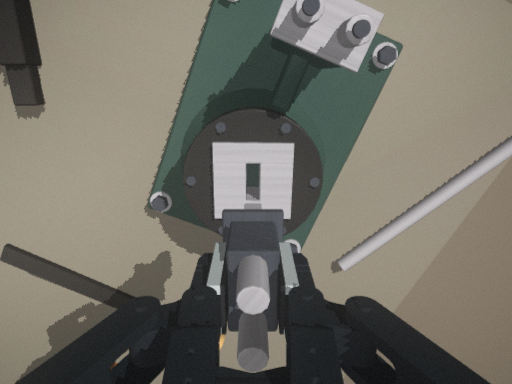

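Run:
```python
import cv2
im=cv2.imread("pics/w4.png")
cv2.imwrite("pics/w4c.png",cv2.resize(im[130:240,195:310],None,fx=5,fy=5,interpolation=cv2.INTER_CUBIC))
```

```text
(no output)
```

View pics/w4c.png

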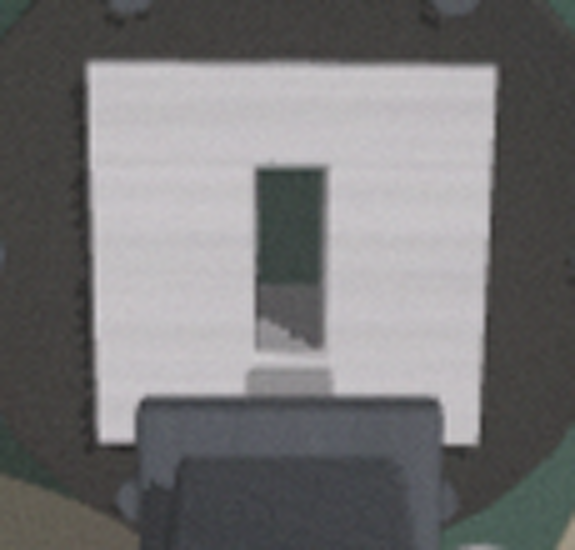

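Run:
```python
from h import *
np.set_printoptions(precision=4,suppress=True)
s=readout.read_state();R=s["tcp_rot"];P=s["position"]
c=lambda x,y:(195+(x+.5)/5-.5,130+(y+.5)/5-.5)
tool=lambda p:(R.T@(p-P))*1000
ins=[onz("wrist",c(*p),0.076,s) for p in [(87,63),(497,66),(478,445),(98,443)]]
print("ins tool",[tool(p) for p in ins],np.mean([tool(p) for p in ins],0),np.mean(ins,0))
print([np.linalg.norm(ins[i]-ins[i-1]) for i in range(4)])
sl=[onz("wrist",c(*p),0.076,s) for p in [(255,166),(328,166),(324,351),(256,351)]]
print("slot tool",[tool(p) for p in sl],np.mean([tool(p) for p in sl],0),np.mean(sl,0))
L=[a-b for a,b in [(ins[1],ins[2]),(ins[0],ins[3]),(sl[1],sl[2]),(sl[0],sl[3])]]
print("angle of long dir rel tool y (about tool x)",[np.arctan2(tool(a+P)[2],tool(a+P)[1]) for a in L])
W=[ins[1]-ins[0],ins[2]-ins[3]]
print([np.arctan2(-tool(a+P)[1],tool(a+P)[2]) for a in W])
zt=P[2]-0.0618
for q in [(247,368),(333,368)]: print("tip",tool(onz("wrist",c(*q),zt,s)))
# pins in tool, z= tip+90mm
```

```text
ins tool [array([135.3241,  34.2759, -32.1655]), array([135.3295,  33.7768,  31.5238]), array([135.3297, -30.3315,  30.873 ]), array([135.3242, -29.9483, -32.848 ])] [135.3269   1.9432  -0.6542] [ 0.505  -0.2221  0.076 ]
[np.float64(0.06422783304685659), np.float64(0.06369116249013754), np.float64(0.06411161097931001), np.float64(0.0637221652314629)]
slot tool [array([135.3263,  17.8114,  -6.1888]), array([135.3273,  17.8066,   5.3788]), array([135.3274, -13.4916,   4.941 ]), array([135.3264, -13.4879,  -6.2439])] [135.3269   2.1596  -0.5282] [ 0.505  -0.2223  0.076 ]
angle of long dir rel tool y (about tool x) [np.float64(0.01014981709357934), np.float64(0.010626684602976479), np.float64(0.013987527889084847), np.float64(0.001759730985890883)]
[np.float64(0.00783674810611763), np.float64(0.006014090743741253)]
tip [61.7995 11.9561 -5.7434]
tip [61.8003 11.9528  4.4359]
```

The tang tip is at crop (289,370) and the slot centre at crop (290,258). In tool axes the slot is at (2.1, -0.6) mm and the tang at (-2.3, -0.65) mm, and the angle differs by +0.008 rad. I'll correct for that and descend to just above the slot.

Emit:
{"api": "step_arm", "payload": {
  "commands": [15,4.4,0,0.008,15,0,0,0,15,0,0,0,15,0,0,0,0,0,0,0]
}}

```text
time: 7.35
position: [0.5047, -0.2243, 0.1493]
tcp_rot: [[-0.003, 0.436, -0.9], [0.001, -0.9, -0.436], [-1.0, -0.002, 0.003]]
ft_force: [-0.1, -0.6, -3.7]
width: 0.0207
```

Emit:
{"api": "step_arm", "payload": {
  "commands": [0,0,0,0,0,0,0,0]
}}

```text
time: 7.6
position: [0.506, -0.2247, 0.1523]
tcp_rot: [[0.001, 0.436, -0.9], [-0.0, -0.9, -0.436], [-1.0, 0.001, -0.001]]
ft_force: [-0.7, 0.5, -3.0]
width: 0.0207
```

Run:
```python
from h import *
np.set_printoptions(precision=4,suppress=True)
s=readout.read_state(); print(s["time"],s["position"],s["tcp_rot"],s["ft_force"],s["width"],s["moment"])
im=optics.camera("wrist"); cv2.imwrite("pics/w5.png",im[:,:,::-1])
cv2.imwrite("pics/w5c.png",cv2.resize(im[100:260,180:330,::-1],None,fx=5,fy=5,interpolation=cv2.INTER_CUBIC)[:600])
```

```text
7.6 [ 0.506  -0.2247  0.1523] [[ 0.0015  0.436  -0.9   ]
 [-0.0005 -0.9    -0.436 ]
 [-1.      0.0011 -0.0011]] [-0.6966  0.516  -3.0427] 0.020728381149792644 [-0.0124 -0.0169  0.0021]
```

View pics/w5c.png

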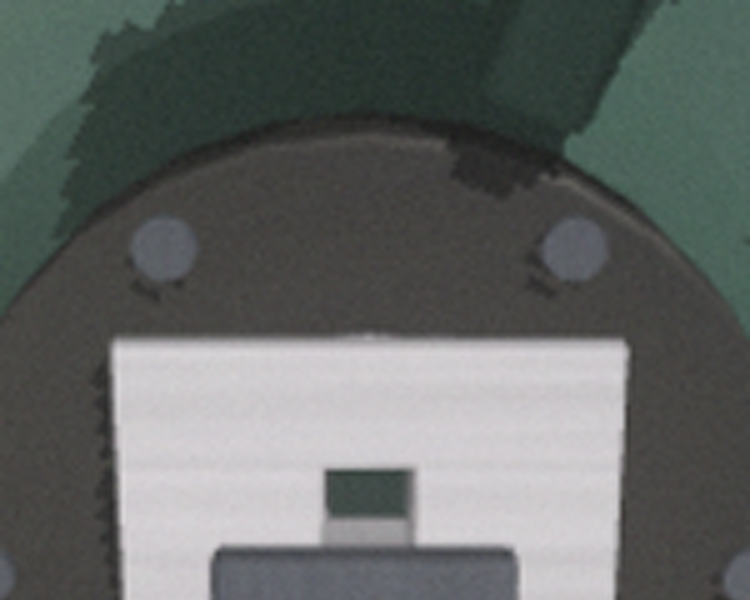

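```bash
cat >> h.py <<'E'
def hold(n,s,slotpts,tippts,crop,f=5):
    R=s["tcp_rot"];P=s["position"]
    c=lambda q:(crop[0]+(q[0]+.5)/f-.5,crop[1]+(q[1]+.5)/f-.5)
    tool=lambda p:(R.T@(p-P))*1000
    for q in slotpts: print("slot",tool(onz("wrist",c(q),0.076,s)))
    for q in tippts: print("tip",tool(onz("wrist",c(q),P[2]-0.0618,s)))
E
python3 - <<'E'
from h import *
np.set_printoptions(precision=4,suppress=True)
s=readout.read_state()
hold("",s,[(324,469),(413,468),(112,341),(629,343),(122,560),(618,560)],[(322,518),(412,518)],(180,100))
E
```

```text
slot [76.191  13.009  -5.8286]
slot [76.1793 13.1434  5.4041]
slot [ 76.2341  29.7091 -31.7815]
slot [76.1666 29.4487 31.832 ]
slot [ 76.207    0.5945 -31.9169]
slot [76.1395  0.6055 31.871 ]
tip [61.8173 11.9418 -5.7456]
tip [61.8061 11.943   4.9078]
```

Emit:
{"api": "step_arm", "payload": {
  "commands": [4,-0.2,0.2,0,4,0,0,0,3,0,0,0,0,0,0,0]
}}

```text
time: 8.15
position: [0.5051, -0.2244, 0.1399]
tcp_rot: [[-0.001, 0.436, -0.9], [-0.0, -0.9, -0.436], [-1.0, -0.0, 0.001]]
ft_force: [-0.6, 0.3, -4.0]
width: 0.0206
```

Emit:
{"api": "step_arm", "payload": {
  "commands": [1,0,0,0,1,0,0,0,1,0,0,0,0,0,0,0]
}}

```text
time: 8.65
position: [0.5053, -0.2244, 0.1373]
tcp_rot: [[-0.0, 0.436, -0.9], [-0.0, -0.9, -0.436], [-1.0, 0.0, 0.0]]
ft_force: [-0.6, 0.5, -4.0]
width: 0.0204
```

Emit:
{"api": "step_arm", "payload": {
  "commands": [1,0,0,0,1,0,0,0,0,0,0,0]
}}

```text
time: 9.02
position: [0.5052, -0.2244, 0.1352]
tcp_rot: [[-0.0, 0.436, -0.9], [-0.0, -0.9, -0.436], [-1.0, -0.0, 0.0]]
ft_force: [0.7, -0.0, -3.1]
width: 0.0206
```

Emit:
{"api": "step_arm", "payload": {
  "commands": [1,0,0,0,1,0,0,0,0,0,0,0]
}}

```text
time: 9.4
position: [0.5052, -0.2245, 0.1332]
tcp_rot: [[-0.0, 0.436, -0.9], [-0.0, -0.9, -0.436], [-1.0, -0.0, 0.0]]
ft_force: [0.2, 0.5, -3.9]
width: 0.0207
```

Emit:
{"api": "step_arm", "payload": {
  "commands": [1.5,0,0,0,1.5,0,0,0,1.5,0,0,0,1.5,0,0,0,0,0,0,0]
}}

```text
time: 10.02
position: [0.5052, -0.2245, 0.1271]
tcp_rot: [[-0.0, 0.436, -0.9], [-0.0, -0.9, -0.436], [-1.0, -0.0, 0.0]]
ft_force: [-0.4, -0.5, -3.1]
width: 0.0205
```

Run:
```python
from h import *
np.set_printoptions(precision=4,suppress=True)
s=readout.read_state(); print(s["time"],s["position"],s["tcp_rot"],s["ft_force"],s["width"],s["moment"])
im=optics.camera("wrist"); cv2.imwrite("pics/w6.png",im[:,:,::-1])
cv2.imwrite("pics/w6c.png",cv2.resize(im[130:340,170:340,::-1],None,fx=3,fy=3,interpolation=cv2.INTER_CUBIC)[:600])
```

```text
10.025 [ 0.5052 -0.2245  0.1271] [[-0.0003  0.4358 -0.9   ]
 [-0.     -0.9    -0.4358]
 [-1.     -0.0001  0.0003]] [-0.3924 -0.5153 -3.0506] 0.02048266935542767 [ 0.0118 -0.026  -0.0245]
```

View pics/w6c.png

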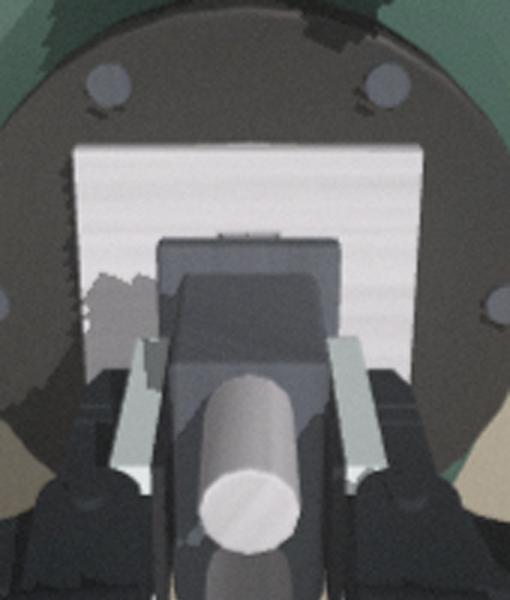

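The tang is in the slot, with the slot's far edge just visible at crop (248,236). Only the fork's weight shows on the force reading, so I'm continuing gently.

Emit:
{"api": "step_arm", "payload": {
  "commands": [2,0,0,0,2,0,0,0,2,0,0,0,2,0,0,0,0,0,0,0]
}}

```text
time: 10.7
position: [0.5052, -0.2244, 0.1191]
tcp_rot: [[-0.0, 0.436, -0.9], [-0.0, -0.9, -0.436], [-1.0, -0.0, 0.0]]
ft_force: [-0.4, 0.4, -4.4]
width: 0.0207
```

Emit:
{"api": "step_arm", "payload": {
  "commands": [2,0,0,0,2,0,0,0,2,0,0,0,2,0,0,0,0,0,0,0]
}}

```text
time: 11.32
position: [0.5052, -0.2244, 0.1111]
tcp_rot: [[-0.0, 0.436, -0.9], [-0.0, -0.9, -0.436], [-1.0, -0.0, 0.0]]
ft_force: [-0.7, 0.5, -3.7]
width: 0.0209
```

Emit:
{"api": "step_arm", "payload": {
  "commands": [1,0,0,0,1,0,0,0,0,0,0,0]
}}

```text
time: 11.7
position: [0.5053, -0.2245, 0.1092]
tcp_rot: [[-0.0, 0.436, -0.9], [-0.0, -0.9, -0.436], [-1.0, 0.0, 0.0]]
ft_force: [0.1, -0.1, -2.5]
width: 0.0205
```

Emit:
{"api": "step_arm", "payload": {
  "commands": [0.7,0,0,0,0.7,0,0,0,0,0,0,0]
}}

```text
time: 12.08
position: [0.5052, -0.2245, 0.1078]
tcp_rot: [[-0.0, 0.436, -0.9], [-0.0, -0.9, -0.436], [-1.0, -0.0, 0.0]]
ft_force: [-1.1, -0.2, -3.2]
width: 0.0206
```

Emit:
{"api": "step_arm", "payload": {
  "commands": [0.5,0,0,0,0.5,0,0,0,0,0,0,0]
}}

```text
time: 12.45
position: [0.5053, -0.2244, 0.1069]
tcp_rot: [[-0.0, 0.436, -0.9], [-0.0, -0.9, -0.436], [-1.0, 0.0, 0.0]]
ft_force: [1.0, -0.1, -4.2]
width: 0.0206
```

Emit:
{"api": "step_arm", "payload": {
  "commands": [0.5,0,0,0,0,0,0,0]
}}

```text
time: 12.7
position: [0.5053, -0.2244, 0.1064]
tcp_rot: [[-0.0, 0.436, -0.9], [-0.0, -0.9, -0.436], [-1.0, 0.0, 0.0]]
ft_force: [-0.5, 0.2, -3.2]
width: 0.0206
```

Emit:
{"api": "step_arm", "payload": {
  "commands": [0.4,0,0,0,0,0,0,0]
}}

```text
time: 12.95
position: [0.5053, -0.2245, 0.106]
tcp_rot: [[-0.0, 0.436, -0.9], [-0.0, -0.9, -0.436], [-1.0, 0.0, 0.0]]
ft_force: [-0.8, 0.1, -3.7]
width: 0.0209
```

Emit:
{"api": "step_arm", "payload": {
  "commands": [0.4,0,0,0,0,0,0,0]
}}

```text
time: 13.2
position: [0.5054, -0.2245, 0.1058]
tcp_rot: [[0.0, 0.436, -0.9], [-0.0, -0.9, -0.436], [-1.0, 0.0, -0.0]]
ft_force: [0.4, -0.3, -3.1]
width: 0.0205
```

Emit:
{"api": "step_arm", "payload": {
  "commands": [0.4,0,0,0,0,0,0,0]
}}

```text
time: 13.45
position: [0.5054, -0.2245, 0.1057]
tcp_rot: [[0.0, 0.436, -0.9], [-0.0, -0.9, -0.436], [-1.0, 0.0, -0.0]]
ft_force: [-2.1, 1.8, 0.7]
width: 0.0208
```

Emit:
{"api": "step_arm", "payload": {
  "commands": [0.2,0,0,0,0,0,0,0,0,0,0,0]
}}

```text
time: 13.82
position: [0.5055, -0.2246, 0.1058]
tcp_rot: [[0.001, 0.436, -0.9], [-0.001, -0.9, -0.436], [-1.0, 0.001, -0.0]]
ft_force: [-3.0, 1.7, 5.5]
width: 0.0209
```

Run:
```python
from h import *
np.set_printoptions(precision=4,suppress=True)
s=readout.read_state(); R=s["tcp_rot"];print(s["time"],s["position"],s["ft_force"],R.T@s["ft_force"],R.T@s["moment"],R[:,0])
t=optics.camera("wrist"); cv2.imwrite("pics/w7.png",t[:,:,::-1])
cv2.imwrite("pics/w7c.png",cv2.resize(t[130:340,170:340,::-1],None,fx=3,fy=3,interpolation=cv2.INTER_CUBIC)[:600])
```

```text
13.825 [ 0.5055 -0.2246  0.1058] [-3.0016  1.6907  5.4975] [-5.5003 -2.8262  1.9624] [ 0.0411 -0.726  -1.2393] [ 0.0006 -0.0005 -1.    ]
```

View pics/w7c.png

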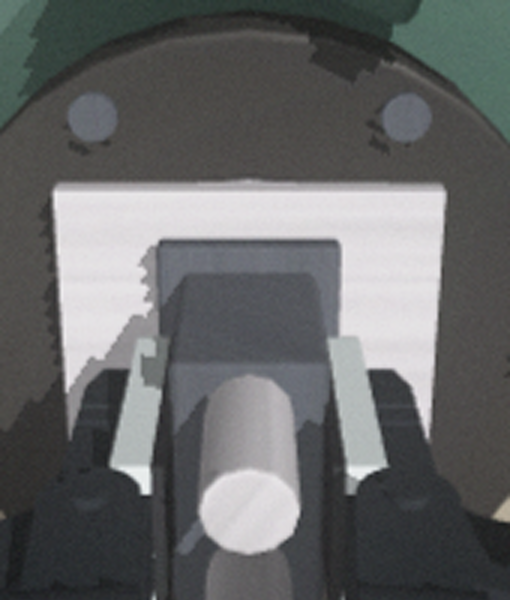

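Run:
```python
from h import *
np.set_printoptions(precision=4,suppress=True)
s=dict(position=np.array([.5036,-.2206,.2113]),tcp_rot=np.array([[-0.0001,0.4437,-0.8962],[-0.0001,-0.8962,-0.4437],[-1,0,.0001]]))
im=cv2.imread("pics/w4.png")
cv2.imwrite("pics/w4r.png",cv2.resize(im[0:80,260:410],None,fx=5,fy=5,interpolation=cv2.INTER_CUBIC))
# plate edges: line fit on green mask
hsv=cv2.cvtColor(im,cv2.COLOR_BGR2HSV)
m=((hsv[...,0]>65)&(hsv[...,0]<95)&(hsv[...,1]>70)).astype(np.uint8)
m=cv2.morphologyEx(m,cv2.MORPH_OPEN,np.ones((3,3)))
def fit(pts):
    w=np.array([onz("wrist",p,0.012,s)[:2] for p in pts]); v=cv2.fitLine(w.astype(np.float32),cv2.DIST_HUBER,0,.001,.001).ravel(); return np.arctan2(v[1],v[0]),v
L=[(np.argmax(m[r]),r) for r in range(30,180,3)]
Rr=[(511-np.argmax(m[r][::-1]),r) for r in range(85,200,3)]
for e in (L,Rr): print(e[0],e[-1],fit(e))
sl=np.array([.505,-.2222])
for q in [(160,202),(386,56),(292,246),(233,0)]: print(onz("wrist",q,0.02,s))
a=onz("top",(280+78.5/6-.5,145+124.5/6-.5),.02)
```

```text
(np.int64(0), 30) (np.int64(0), 177) (np.float32(-1.3499117), array([ 0.2191, -0.9757,  0.7424, -0.1728], dtype=float32))
(np.int64(511), 85) (np.int64(511), 199) (np.float32(-0.8678191), array([ 0.6465, -0.7629,  0.2863, -0.3465], dtype=float32))
[ 0.571  -0.1462  0.02  ]
[ 0.444  -0.3607  0.02  ]
[ 0.4289 -0.1613  0.02  ]
[ 0.5819 -0.3408  0.02  ]
```

View pics/w4r.png

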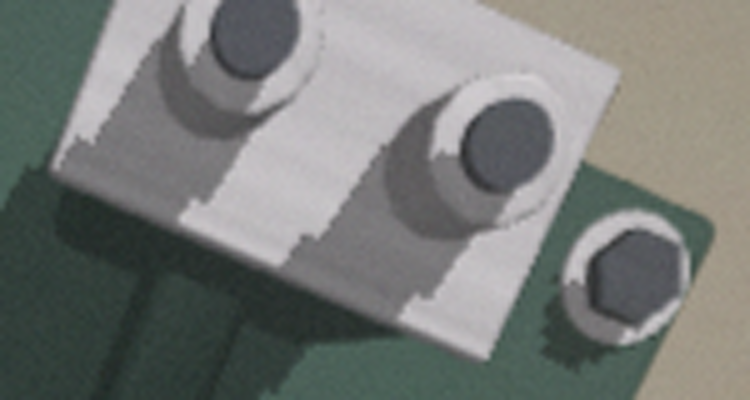

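Run:
```python
from h import *
np.set_printoptions(precision=4,suppress=True)
s=dict(position=np.array([.5036,-.2206,.2113]),tcp_rot=np.array([[-0.0001,0.4437,-0.8962],[-0.0001,-0.8962,-0.4437],[-1,0,.0001]]))
im=cv2.imread("pics/w4.png").astype(int)
c=lambda q:(260+(q[0]+.5)/5-.5,(q[1]+.5)/5-.5)
r=[onz("wrist",c(q),.138,s) for q in [(255,33),(508,145)]]
print(r,np.linalg.norm(r[0]-r[1]),"ang",np.arctan2(*(r[0]-r[1])[1::-1]),(r[0]+r[1])/2)
d=np.array([.505,-.2222])-((r[0]+r[1])/2)[:2];print(np.linalg.norm(d),"axis dir ang",np.arctan2(d[1],d[0])-np.pi/2)
col=[onz("wrist",c(q),.11,s) for q in [(50,170),(490,358),(620,70)]]
print("col",np.arctan2(*(col[0]-col[1])[1::-1]),np.arctan2(*(col[1]-col[2])[1::-1])-np.pi/2)
m=((im[...,1]-im[...,2])>8).astype(np.uint8)
m=cv2.morphologyEx(m,cv2.MORPH_OPEN,np.ones((3,3)))
cv2.imwrite("pics/m.png",m*255)
def fit(pts):
    w=np.array([onz("wrist",p,0.012,s)[:2] for p in pts]); v=cv2.fitLine(w.astype(np.float32),cv2.DIST_HUBER,0,.001,.001).ravel(); return np.arctan2(v[1],v[0]),v
Lp=[(np.argmax(m[q]),q) for q in range(30,180,3)]
Rp=[(511-np.argmax(m[q][::-1]),q) for q in range(75,200,3)]
for e in (Lp,Rp): print(e[0],e[-1],fit(e))
# top
t=cv2.imread("pics/top0.png").astype(int); m=((t[...,1]-t[...,2])>8).astype(np.uint8); m=cv2.morphologyEx(m[140:230,280:380],cv2.MORPH_OPEN,np.ones((3,3)))
cs=max(cv2.findContours(m,0,2)[0],key=cv2.contourArea); b=cv2.boxPoints(cv2.minAreaRect(cs))+[280,140]; w=np.array([onz("top",p,.012) for p in b]); print(w)
for i in range(4):
    e=w[i]-w[i-1]; print(np.linalg.norm(e),(np.arctan2(e[1],e[0])+np.pi/4)%(np.pi/2)-np.pi/4)
```

```text
[array([ 0.5292, -0.3393,  0.138 ]), array([ 0.4998, -0.3419,  0.138 ])] 0.029511112519229537 ang 0.09085767991170837 [ 0.5145 -0.3406  0.138 ]
0.118785802736696 axis dir ang 0.08041837138663577
col 0.08966978883537371 0.09840539531133286
(np.int64(203), 30) (np.int64(156), 177) (np.float32(-1.4928701), array([ 0.0778, -0.997 ,  0.59  , -0.2317], dtype=float32))
(np.int64(387), 75) (np.int64(326), 198) (np.float32(-1.4902912), array([ 0.0804, -0.9968,  0.4266, -0.2903], dtype=float32))
[[ 0.5797 -0.1317  0.012 ]
 [ 0.5989 -0.3659  0.012 ]
 [ 0.4314 -0.3767  0.012 ]
 [ 0.4121 -0.1445  0.012 ]]
0.16809456171566445 0.07642527232504093
0.23501218250118888 0.08161200328349105
0.16777725985727585 0.06455194006904996
0.23302213529263602 0.08306875659068025
```

Seated: contact came at the predicted height (TCP z = 0.1057 m), and the flange lies flat on the insert. I'll relieve the load slightly, then turn about the turntable's axis, which is offset from the TCP by about (-2.4, -0.3) mm.

Emit:
{"api": "step_arm", "payload": {
  "commands": [-0.25,-0.15,0.1,0,0,0,0,0]
}}

```text
time: 14.12
position: [0.5054, -0.2245, 0.1057]
tcp_rot: [[0.001, 0.436, -0.9], [-0.001, -0.9, -0.436], [-1.0, 0.001, -0.001]]
ft_force: [-2.1, 2.0, 5.2]
width: 0.0207
```

Emit:
{"api": "step_arm", "payload": {
  "commands": [0,0.01,-0.145,-0.06,0,0.01,-0.145,-0.06,0,0,0,0]
}}

```text
time: 14.5
position: [0.5058, -0.2245, 0.1058]
tcp_rot: [[0.001, 0.54, -0.842], [-0.001, -0.842, -0.54], [-1.0, 0.001, -0.001]]
ft_force: [-0.8, 0.8, 4.7]
width: 0.0207
```

```bash
cat > f.py <<'E'
from h import *
np.set_printoptions(precision=4,suppress=True)
s=readout.read_state(); R=s["tcp_rot"];z=R[:,2]
print(s["time"],s["position"],"toolF",(R.T@s["ft_force"]).round(2),"M",(R.T@s["moment"]).round(3),"forkyaw",np.arctan2(z[1],z[0])+np.pi/2)
E
python3 f.py
```

```text
14.5 [ 0.5058 -0.2245  0.1058] toolF [-4.67 -1.06  0.24] M [ 0.029 -0.312 -0.323] forkyaw -1.0002413458701498
```

Emit:
{"api": "step_arm", "payload": {
  "commands": [0,0.01,-0.145,-0.06,0,0.01,-0.145,-0.06,0,0.01,-0.145,-0.06,0,0,0,0]
}}

```text
time: 15.0
position: [0.5062, -0.2242, 0.1057]
tcp_rot: [[0.001, 0.681, -0.732], [-0.001, -0.732, -0.681], [-1.0, 0.001, -0.001]]
ft_force: [-0.6, 0.5, 5.0]
width: 0.0208
```

```bash
python3 f.py
```

```text
15.0 [ 0.5062 -0.2242  0.1057] toolF [-5.   -0.8   0.12] M [-0.031 -0.115 -0.202] forkyaw -0.8212219970389012
```

Emit:
{"api": "step_arm", "payload": {
  "commands": [0,0.01,-0.145,-0.06,0,0.01,-0.145,-0.06,0,0.01,-0.145,-0.06,0,0.01,-0.145,-0.06,0,0,0,0]
}}

```text
time: 15.62
position: [0.5067, -0.2237, 0.1057]
tcp_rot: [[0.001, 0.836, -0.549], [-0.0, -0.549, -0.836], [-1.0, 0.001, -0.0]]
ft_force: [-0.1, 0.8, 4.6]
width: 0.0205
```

```bash
python3 f.py
```

```text
15.625 [ 0.5067 -0.2237  0.1057] toolF [-4.6 -0.5 -0.6] M [-0.029  0.201 -0.241] forkyaw -0.5811557196065631
```

Emit:
{"api": "step_arm", "payload": {
  "commands": [0,0.01,-0.145,-0.06,0,0.01,-0.145,-0.06,0,0.01,-0.145,-0.06,0,0.01,-0.145,-0.06,0,0,0,0]
}}

```text
time: 16.25
position: [0.5071, -0.223, 0.1057]
tcp_rot: [[0.002, 0.942, -0.334], [-0.0, -0.334, -0.942], [-1.0, 0.002, -0.0]]
ft_force: [-0.8, 1.8, 4.9]
width: 0.0207
```

```bash
python3 f.py
```

```text
16.25 [ 0.5071 -0.223   0.1057] toolF [-4.93 -1.37 -1.47] M [-0.007  0.484 -0.256] forkyaw -0.3410278059307341
```

Emit:
{"api": "step_arm", "payload": {
  "commands": [0,0.01,-0.145,-0.06,0,0.01,-0.145,-0.06,0,0.01,-0.145,-0.06,0,0.01,-0.145,-0.06,0,0,0,0]
}}

```text
time: 16.88
position: [0.5073, -0.2223, 0.1057]
tcp_rot: [[0.002, 0.995, -0.101], [0.0, -0.101, -0.995], [-1.0, 0.002, -0.0]]
ft_force: [0.8, 2.4, 5.9]
width: 0.0204
```

```bash
python3 f.py
```

```text
16.875 [ 0.5073 -0.2223  0.1057] toolF [-5.89  0.6  -2.51] M [-0.054  0.757 -0.198] forkyaw -0.1009595385222748
```

Emit:
{"api": "step_arm", "payload": {
  "commands": [-0.1,0.01,-0.2,-0.06,0,0.01,-0.2,-0.06,0,0.01,-0.2,-0.06,0,0,0,0,0,0,0,0]
}}

```text
time: 17.5
position: [0.5073, -0.2217, 0.1057]
tcp_rot: [[0.001, 0.997, 0.078], [0.0, 0.078, -0.997], [-1.0, 0.001, -0.0]]
ft_force: [-0.3, 3.0, 5.4]
width: 0.02
```

```bash
python3 f.py;  python3 - <<'E'
from h import *
for n in ["scene","top","wrist"]:
    t=optics.camera(n)[:,:,::-1]; cv2.imwrite(f"pics/{n}9.png",t)
    if n=="top": cv2.imwrite("pics/top9c.png",cv2.resize(t[145:225,280:380],None,fx=6,fy=6,interpolation=cv2.INTER_CUBIC))
    if n=="scene": cv2.imwrite("pics/scene9c.png",cv2.resize(t[115:240,105:225],None,fx=4,fy=4,interpolation=cv2.INTER_CUBIC))
E
```

```text
17.5 [ 0.5073 -0.2217  0.1057] toolF [-5.41 -0.02 -3.02] M [-0.022  0.765 -0.062] forkyaw 0.07843947158365006
```

View pics/wrist9.png

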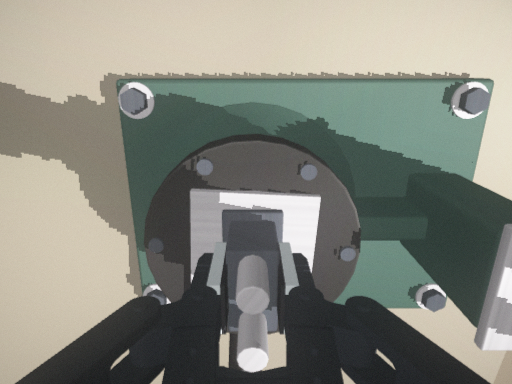

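View pics/top9c.png

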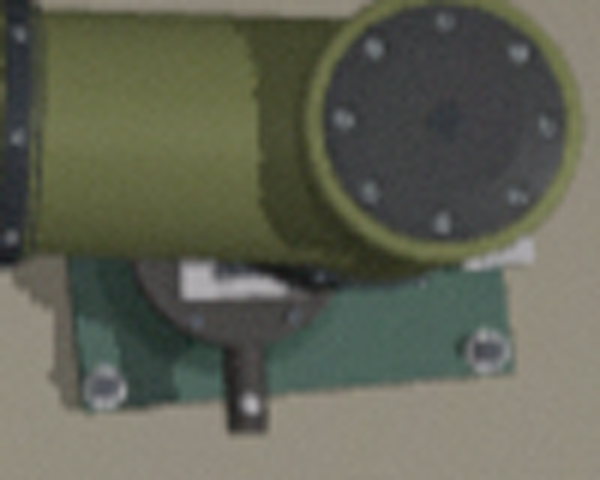

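The fork is in line: the plate's edges are level in the wrist view (row 80), the pins are at (253,275) and (253,350), and the insert lags by about 0.03 rad of slot play. I'll over-turn a little and come back to halve that play, and relieve the side force before letting go.

Emit:
{"api": "step_arm", "payload": {
  "commands": [-0.1,0,-0.2,-0.03,0,0,0,0,0,0,0,0.03,0,0,0,0]
}}

```text
time: 18.15
position: [0.5071, -0.2218, 0.1057]
tcp_rot: [[0.001, 0.997, 0.08], [-0.0, 0.08, -0.997], [-1.0, 0.001, 0.0]]
ft_force: [2.7, 2.0, 4.5]
width: 0.0203
```

```bash
python3 f.py
```

```text
18.15 [ 0.5071 -0.2218  0.1057] toolF [-4.48  2.9  -1.82] M [0.07  0.449 0.854] forkyaw 0.0797303697521865
```

Now let go, then back up.

Emit:
{"api": "step_arm", "payload": {
  "commands": [-0.2,0.15,-0.1,0,0,0,0,0]
}}

```text
time: 18.4
position: [0.5071, -0.2218, 0.1057]
tcp_rot: [[0.001, 0.997, 0.08], [-0.0, 0.08, -0.997], [-1.0, 0.001, 0.0]]
ft_force: [3.4, 0.3, 2.3]
width: 0.0205
```

Emit:
{"api": "step_arm", "payload": {
  "commands": [0,0,0,0,0,0,0,0,0,0,0,0,0,0,0,0,0,0,0,0],
  "grip": -0.3
}}

```text
time: 19.02
position: [0.5068, -0.2217, 0.1056]
tcp_rot: [[-0.0, 0.997, 0.08], [-0.0, 0.08, -0.997], [-1.0, -0.0, 0.0]]
ft_force: [0.2, -0.2, 0.4]
width: 0.0555
```

```bash
python3 f.py
python3 - <<'E'
from h import *
t=optics.camera("wrist")[:,:,::-1]; cv2.imwrite("pics/w10.png",t)
E
```

```text
19.025 [ 0.5068 -0.2217  0.1056] toolF [-0.44  0.16  0.21] M [ 0.033 -0.053  0.039] forkyaw 0.08013409876535116
```

View pics/w10.png

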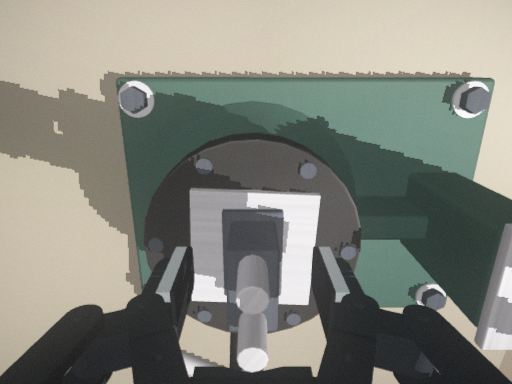

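The jaws are clear on both sides and the fork hasn't moved: flange edge level at row 210, pins at (253,275) and (253,350). I'm raising the arm straight up and moving clear for a final look.

Emit:
{"api": "step_arm", "payload": {
  "commands": [-15,0,0,0,-30,0,0,0,-30,0,0,0,-30,0,0,0,-20,0,0,0]
}}

```text
time: 19.7
position: [0.5072, -0.2219, 0.2336]
tcp_rot: [[0.003, 0.997, 0.08], [-0.001, 0.08, -0.997], [-1.0, 0.003, 0.001]]
ft_force: [-0.3, -0.2, 0.7]
width: 0.0557
```

Emit:
{"api": "step_arm", "payload": {
  "commands": [0,0,0,0,0,0,0,0]
}}

```text
time: 19.95
position: [0.5066, -0.2214, 0.2296]
tcp_rot: [[-0.001, 0.997, 0.08], [0.001, 0.08, -0.997], [-1.0, -0.001, -0.001]]
ft_force: [-0.1, -0.4, -0.8]
width: 0.0551
```

```bash
python3 f.py
python3 - <<'E'
from h import *
t=optics.camera("wrist")[:,:,::-1]; cv2.imwrite("pics/w11.png",t)
E
```

```text
19.95 [ 0.5066 -0.2214  0.2296] toolF [ 0.8  -0.11  0.38] M [ 0.017  0.016 -0.027] forkyaw 0.08016556751018444
```

View pics/w11.png

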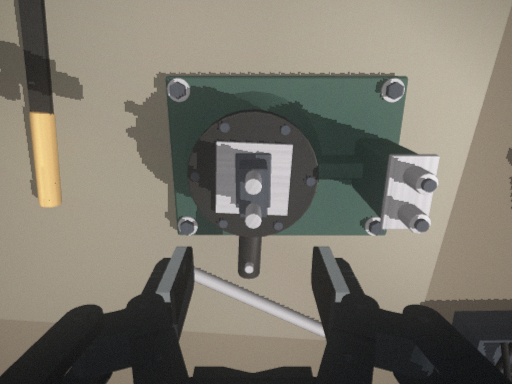

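Run:
```python
from h import *
np.set_printoptions(precision=4,suppress=True)
s=readout.read_state()
im=cv2.imread("pics/w11.png"); g=im.min(2)
cv2.imwrite("pics/w11c.png",cv2.resize(im[130:250,200:320],None,fx=5,fy=5,interpolation=cv2.INTER_CUBIC))
```

```text
(no output)
```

View pics/w11c.png

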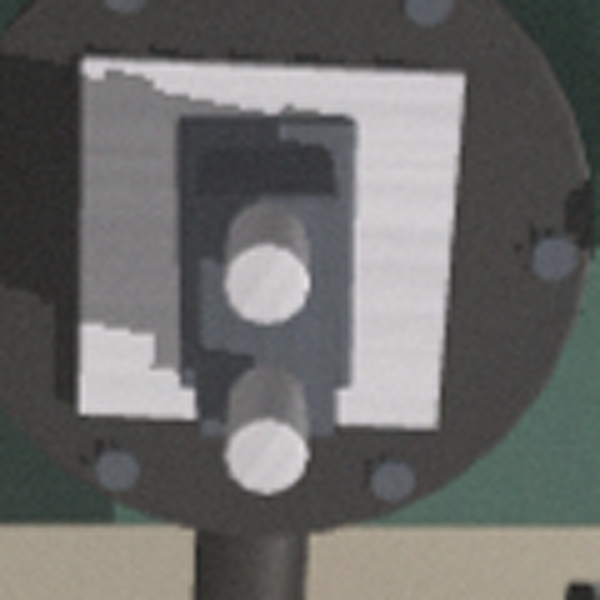

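Run:
```python
from h import *
np.set_printoptions(precision=4,suppress=True)
s=readout.read_state()
c=lambda q:(200+(q[0]+.5)/5-.5,130+(q[1]+.5)/5-.5)
p=[onz("wrist",c(q),.134,s) for q in [(267,283),(266,457)]]
d=p[0]-p[1]; print("pins",p,np.linalg.norm(d),"yaw",np.arctan2(d[1],d[0]),(p[0]+p[1])/2)
i=[onz("wrist",c(q),.076,s) for q in [(82,57),(465,74),(437,430),(78,414)]]; print("insert ctr",np.mean(i,0),[np.arctan2(*(a-b)[1::-1]) for a,b in[(i[0],i[3]),(i[1],i[2])]])
f=[onz("wrist",c(q),.081,s) for q in [(180,117),(356,119)]]; e=f[0]-f[1];print("flange edge",np.linalg.norm(e),np.arctan2(-e[0],e[1]),np.mean(f,0))
t=[onz("wrist",q,.012,s) for q in [(167,76),(406,76)]];e=t[0]-t[1];print("plate",np.linalg.norm(e),np.arctan2(-e[0],e[1]))
t=optics.camera("top")[:,:,::-1]; cv2.imwrite("pics/topz.png",t); cv2.imwrite("pics/scenez.png",optics.camera("scene")[:,:,::-1])
```

```text
pins [array([ 0.5184, -0.2209,  0.134 ]), array([ 0.4924, -0.2228,  0.134 ])] 0.026067402383816503 yaw 0.07488340468147105 [ 0.5054 -0.2219  0.134 ]
insert ctr [ 0.5051 -0.2217  0.076 ] [np.float64(0.033517677849117515), np.float64(0.040757389059700944)]
flange edge 0.028998043474811573 0.06832132434572082 [ 0.5294 -0.2202  0.081 ]
plate 0.22922108707057104 0.07964393285017478
```

View pics/scenez.png

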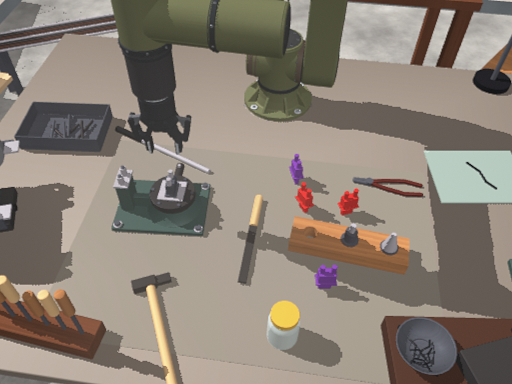

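The fork's yaw is 0.075 rad against the bender's 0.080. Its centre is 0.4 mm from the insert centre, and the pin spacing of 26.1 mm at z = 0.134 m agrees with full seating. The arm is clear, so I'm handing in.

```bash
python3 -c "
from rig import close_job
print(close_job())"
```

```text
the job is handed in; nothing more can be done
None
```

The fork is seated in the turntable slot, turned in line with the guide rollers and let go, and the job is handed in. I used about 20 s of the 72 s; no verdict is reported.

**What I did:** I lifted the fork from the stand and lined its tang up with the slot using the wrist camera. The tang went in without a search. The flange touched down at the predicted height, with up to 5.5 N of push on the gripper. I then turned fork and turntable about 1.2 rad counter-clockwise about the turntable's axis, with side forces of about 3.5 N or less at each reading. Finally I opened the jaws and raised the arm clear.

**Last checks:**

| Check | Measured | Limit |
|---|---|---|
| Fork x axis against the bender's x axis | 0.075 rad against 0.080 (pins); 0.068 (flange edge) | within 0.09 rad |
| Fork centre from insert centre | 0.4 mm | 3 mm |
| Pin spacing taken at the full-home height | 26.1 mm (26 mm expected) | none |
| Force on the tool after release | only noise, under 1 N | none |

- **Play in the slot:** the turntable stands about 0.04 rad short of in line, within the tang's play, so fork and slot are not exactly parallel. I tried to take that play out before letting go, but most of it remained.
- **Other tools:** the final scene picture shows the mandrel, cone, file, pliers and bar where they were. I judged that by eye, not by measurement.

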